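# Index a specimen carousel to the inspection camera and relock it

### The arm

A 6-joint arm with a two-finger parallel gripper is mounted at the origin on the work surface. World frame = base frame: x ahead of the robot, y to its left, z up, the work surface at z = 0. Lengths are in m, angles in rad, forces in N, time in s.
With the tool pointing down it reaches from about 0.3 to 0.85 m from the base axis. Payload 5.4 kg.
Tool frame: the origin (TCP) lies at the very end of the fingers, on their centre line; the grasp point (between the pads) lies 19 mm behind it (grip_point_offset is the z of the grasp point in the tool frame, in m); z points along the fingers, y is the line along which they close (so a half turn about z gives the same grasp; the last joint's range is limited). The gripper opens to 85 mm and grips with 20 to 120 N. Pads are 22 mm wide; open, the fingers measure 114 mm over their backs; the gripper's body (76 mm by 85 mm) begins 54 mm behind the grasp point. The pads swing forward as they close: fully open they stand 13 mm farther back than shut.
Start: joints at [-1.538, 0.158, 1.597, -0, 1.386, -0.21], TCP at [0.138, -0.558, 0.231] pointing down, gripper open.
Joint ranges: [-2.91, 2.91], [-0.94, 2.29], [0.18, 2.7], [-1.29, 4.43], [0.17, 2.64], [-3, 3]. Speed limits (rad/s): [2.57, 2.57, 3.14, 3.14, 3.14, 3.14].

### API

Orientations are given as a rotation vector (axis times angle).
In Python, from station import state, get_image, camera_info, sign_off, grip_point_offset gives the robot as it stands. The module is installed in compiled form; this text tells all that it offers.
- The arm moves only by the shell command python3 -m handwheel 'ROWS' [FORCE]. ROWS is JSON, a list of rows, each a list of 7 numbers: the shift along the tool's x, y, z in mm, then the turn, a rotation vector about the tool's x, y, z in rad, then the opening, from 0 (shut) to 1 (fully open). A call has exactly 10 rows; each row is the pose to reach, as a shift and turn from the pose commanded when the call began, along the tool's axes at that moment; what a row does not reach only later rows make up. A row lasts 1/12 s, in which the tool goes at most 41.7 mm and 7.16 degrees, less where a joint would pass 70% of its speed; a pose out of reach is approached as far as the arm can. A call with a gripper value outside its range is refused whole. The fingers move at their own pace and stop on an object; FORCE is the grip in N (left out, the last holds). Time passes only in rows, so rows that repeat a pose let the fingers close, or fill a call up. It gives the time, the measured TCP pose, the force, the opening and the grip force at its end, in the units of the state.
- state(): the state, without advancing time (a new reading comes with each control period).
- get_image(name): name is "scene" or "top" or "wrist"; returns the picture (400x640x3 uint8, red, green, blue); there is no depth.
- camera_info(name): a dict with "camera_matrix" (3x3 intrinsics, pixels), "xyz" and "rotation" of the camera in the world. Camera axes: x right, y down, z forward; pixel columns grow to the right and rows downward; lengths in m; the calibration is good to about 2 mm. A picture is of the moment at which its call begins: read the wrist's pose just before it. camera_info takes no time and is no camera call; for the wrist camera it gives the pose at the moment of the call.
- sign_off(): hands the job in; it is judged then, once.
The state is a dict: "time": time; "q": joint angles; "joint_vel": joint speeds; "effort": joint torques, N m; "eef_pos": TCP position; "orientation": TCP orientation; "contact_force": force on the tool from outside, world axes, zero at the start; "ft_torque": the same for the moment, N m; "opening": opening from 0.0 (shut) to 1.0 (fully open); "gripper_force": force on a finger pad.
Only numpy, scipy, OpenCV 4.12 (cv2) and the standard library are available. Lean on these libraries where they do the work, as an engineer would, in place of code of your own. Each camera call takes 0.05 s, during which the arm holds its last target. There are 200 camera calls.

### The job

Bring the square specimen box on the carousel under the inspection camera: pull up the locking plunger and twist its wing so that it stays out by itself when you let go, crank the handwheel as many whole turns as it takes (one turn moves the carousel by one of its eight places), then twist the plunger back so that its pin drops fully home and locks the carousel. Do not touch the specimen box or the round pots, and leave them all standing on the carousel.

Things in the scene. Friction and masses are not known exactly. Their poses are not given: they have to be found in the camera images.
- machine: The whole machine on its grey base plate, turned by a small yaw on the bench. Origin on the bench under the carousel's axis; x points from the plunger to the carousel axis, y left, z up. In mm in these axes: plunger at x -117, y 0; handwheel axis at x -70, y -200; camera over x 50, y -50, held by a column 28 thick and 236 tall at x 118, y -118.
- carousel_axis (a point): Centre of the carousel on its top face, 50 mm above the bench, axes as the machine's. The carousel is a level octagonal aluminium table, 250 mm across flats, with a 16 mm wide notch in the middle of each side and eight round dark pads (places) 45 degrees apart, 70 mm from the axis.
- read_point (a point): The point on the carousel's top face straight under the inspection camera's steel lens, 70 mm from the carousel axis; the lens ends 82 mm above it. It is fixed to the machine.
- specimen_mid (a point): Middle (half height) of the square specimen box, white plastic, 32 mm square with a 34 mm lid, 28 mm tall, the only square one; it stands loose on a pad of the carousel, two or three places from the camera on one side or the other, and rides on the carousel.
- pot_a_mid (a point): Middle of a round white pot with lid, 36 mm in diameter, 28 mm tall, standing loose on another pad of the carousel. Not to be touched.
- pot_b_mid (a point): Middle of a round white pot with lid, 36 mm in diameter, 28 mm tall, standing loose on another pad of the carousel. Not to be touched.
- pot_c_mid (a point): Middle of a round white pot with lid, 36 mm in diameter, 28 mm tall, standing loose on another pad of the carousel. Not to be touched.
- pot_d_mid (a point): Middle of a round white pot with lid, 36 mm in diameter, 28 mm tall, standing loose on another pad of the carousel. Not to be touched.
- wheel_axis (a point): Centre of the handwheel's flat top face, 92 mm above the bench, on its upright axis. The handwheel is a level dark steel disc 142 mm in diameter with a hub 32 mm wide and 10 mm high on the machine's gear box; its crank handle stands up 55 mm from the axis, at the start on the side towards machine -x.
- handle_mid (a point): Middle of the upright black crank handle on the handwheel: 20 mm in diameter, from the disc's face to 41 mm above it, this point 21 mm above the face. It spins freely about its own axis and can be pinched or pushed round from the side.
- handwheel (a joint): Turn of the handwheel in rad, 0 at the start, positive anticlockwise seen from above, no stops. Stays where it is left; turning needs about 0.15 N m (3 N at the handle). While the plunger pin is in a notch only about a quarter of a rad of play is free each way.
- carousel (a joint): Turn of the carousel in rad, 0 at the start, geared to the handwheel: it turns the same way, one eighth as far (one full turn = 45 degrees = one place).
- plunger_grip (a point): Middle of the plunger's black wing grip, a bar 46 mm long (along this point's x axis), 12 mm thick, 24 mm tall, 124 mm above the bench when home, over the carousel's edge. It turns and rises with the plunger. Home, the bar points along the machine's x, its cross pin down in the slot of the dark steel housing (32 mm wide, top 94 mm above the bench).
- plunger_lift (a joint): Height of the plunger in m: 0 home (pin 10 mm deep in a notch), up to 0.018, against a spring of 4 to 8 N. Lifted 14 mm or more it can be twisted; twisted and let go, its cross pin rests on the housing and holds it at about 0.0135. Twisted back, it drops home only with a notch under it within 4 mm (handwheel within 0.25 rad of whole turns).
- plunger_twist (a joint): Twist of the plunger in rad: 0 home, to 1.2, anticlockwise seen from above, stops at both ends. It turns only when lifted; beyond about 0.5 it stays out, within about 0.2 of zero it drops in.
Things that resemble listed ones, but are neither listed nor needed, are in the scene too. What is shaped like the part that bears pot_d_mid but green is not meant.

How it is judged:
On the way, in this order (a step that is already met when the one before it is completed fails the run):
1. The plunger is lifted and twisted and stays out with no hand on it (value of joint plunger_lift above 0.01 m and value of joint plunger_twist above 0.4 rad and contact force between plunger_lift and the fingers below 0.2 N and not (horizontal distance between specimen_mid and read_point below 0.012 m)), for 0.2 s.
2. The carousel has been cranked round until the square box stands under the camera, the plunger still out (value of joint plunger_lift above 0.01 m and horizontal distance between specimen_mid and read_point below 0.012 m), for 0.2 s.
3. The plunger is twisted back and its pin is fully home in a notch (value of joint plunger_lift below 0.003 m and value of joint plunger_twist below 0.3 rad), for 0.2 s.
At the end, for the whole second after the job is handed in: The square box stands on the carousel within 12 mm of the point under the lens; the plunger is home (lift under 3 mm, twist under 0.3 rad); box and pots all stand upright (within 0.15 rad) on the carousel; the handwheel is at rest (under 0.1 rad/s) (all of step 3 and horizontal distance between specimen_mid and read_point below 0.012 m and angle between each of specimen_mid, pot_a_mid, pot_b_mid, pot_c_mid, pot_d_mid's own z axis and vertical below 0.15 rad and velocity of joint handwheel between -0.1 and 0.1 rad/s and z of each of specimen_mid, pot_a_mid, pot_b_mid, pot_c_mid, pot_d_mid in the frame of carousel_axis above 0.008 m); the robot touches nothing.
It fails at once if the robot touches the square box or a round pot (over 0.5 N) (contact force between any of specimen_box, pot_a, pot_b, pot_c, pot_d and the fingers above 0.5 N or contact force between any of specimen_box, pot_a, pot_b, pot_c, pot_d and the arm above 0.5 N).
It also fails if it takes over 72 s, if anything falls off the work surface, if the arm or the gripper's body presses on something with over 40 N, if the wrist force passes 120 N, or if a joint passes its speed limit or range.

## Working session

There is one attempt and no reset: what is moved stays moved. The work goes in short steps, Python scripts to look and compute and a shell command to move; the robot and the scene stay as the last step left them, time stands still between calls to the robot, and variables do not carry over. Pictures are saved under pics/ and viewed, at most 10 in all, crops included, and the job is handed in when it is done.

```bash
mkdir -p pics; python3 - <<'E'
from station import *
import cv2
print(state(), grip_point_offset)
for n in ("scene","top"):
    cv2.imwrite(f"pics/{n}0.png",get_image(n)[:,:,::-1]); print(n,camera_info(n))
E
```

```text
{'time': 0.0, 'q': array([-1.53809935e+00,  1.59081175e-01,  1.59824382e+00, -1.26662028e-05,
        1.38619646e+00, -2.10113664e-01]), 'joint_vel': array([-0.00017246,  0.00036923,  0.00013191,  0.00056852, -0.00032546,
       -0.00099166]), 'effort': array([-1.48347561e-03, -3.95999408e+01, -3.31428015e+01, -3.77737451e-04,
        8.24061048e-03, -8.03404010e-08]), 'eef_pos': array([ 0.13819608, -0.55752148,  0.23029305]), 'orientation': array([-3.11656008e+00, -3.80240651e-01, -2.48782961e-04]), 'contact_force': array([ 0.73923454, -0.20776124,  0.69018007]), 'ft_torque': array([-0.06142124,  0.02195677, -0.01057218]), 'gripper_force': 0.0, 'opening': 1.000017123544155} -0.0187
scene {'camera_matrix': array([[446.76727265,   0.        , 318.01871037],
       [  0.        , 446.76727265, 200.43337549],
       [  0.        ,   0.        ,   1.        ]]), 'xyz': array([0.97807497, 0.26389292, 0.70648543]), 'rotation': array([-1.28528422, -2.39338215,  0.81922409])}
top {'camera_matrix': array([[400.35594661,   0.        , 316.42086872],
       [  0.        , 400.35594661, 192.72887352],
       [  0.        ,   0.        ,   1.        ]]), 'xyz': array([0.50002335, 0.02718611, 0.79420159]), 'rotation': array([-2.11092835,  2.16505187, -0.10994813])}
```

View pics/top0.png

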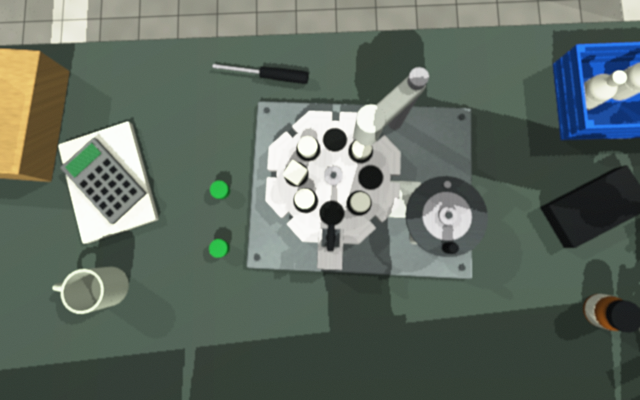

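View pics/scene0.png

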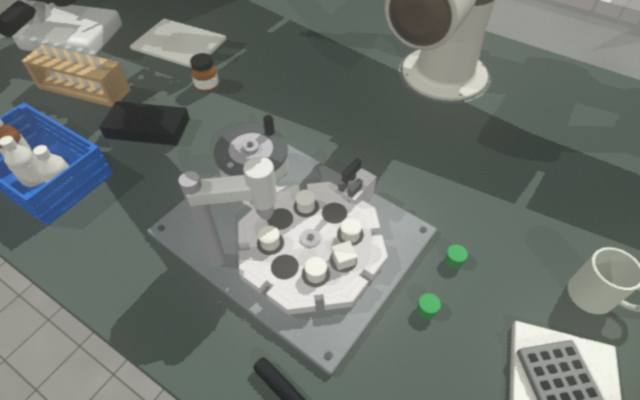

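The top view shows the carousel hub at (333,175) and the square box at (296,174), on the machine's +y side. The lens is towards −45°, the wing grip at (331,237), the wheel hub at (448,215) and the handle at (450,247). The box therefore has to go three places clockwise, which is −3 turns. The green caps are decoys.

```bash
cat > h.py <<'E'
import numpy as np, cv2
from scipy.spatial.transform import Rotation as R
def onplane(ci,px,z):
    K=ci["camera_matrix"]; M=R.from_rotvec(ci["rotation"]).as_matrix()
    d=M@np.linalg.inv(K)@np.array([px[0],px[1],1.]); o=np.array(ci["xyz"])
    return o+d*(z-o[2])/d[2]
def proj(ci,p):
    M=R.from_rotvec(ci["rotation"]).as_matrix(); v=ci["camera_matrix"]@(M.T@(np.array(p)-ci["xyz"])); return v[:2]/v[2]
def mach(A,psi,x,y,z):
    c,s=np.cos(psi),np.sin(psi); return np.array([A[0]+c*x-s*y,A[1]+s*x+c*y,z])
def togo(st,p,yaw):   # tool-frame shift mm to TCP target p, and turn about tool z to bring tool y along yaw+90
    M=R.from_rotvec(st["orientation"]).as_matrix()
    a=np.arctan2(M[1,1],M[0,1]); d=(yaw+np.pi/2-a+np.pi/2)%np.pi-np.pi/2
    return M.T@(np.array(p)-st["eef_pos"])*1e3, -d, M
E
python3 - <<'E'
from h import *; from station import *
c=camera_info("top"); s=camera_info("scene")
for n,px,z,ps in (("car",(333,175),.055,(310,238)),("wheel",(448,215),.102,(250,146)),("handle",(450,247),.125,None),("grip",(331,235),.133,None)):
    print(n,onplane(c,px,z).round(4), onplane(s,ps,z).round(4) if ps else "")
im=cv2.imread("pics/top0.png"); g=im.max(2)
for n,(x0,y0,x1,y1) in dict(grip=(318,222,346,256),handle=(436,236,464,262)).items():
    m=(g[y0:y1,x0:x1]<40).astype('uint8'); k,l,st,ce=cv2.connectedComponentsWithStats(m)
    print(n,[(list(st[i]),(ce[i]+[x0,y0]).round(1)) for i in range(1,k) if st[i][4]>10])
cv2.imwrite("pics/crop.png",cv2.resize(im[90:290,240:500],None,fx=3,fy=3,interpolation=cv2.INTER_CUBIC)[:600])
E
```

```text
car [0.632  0.0168 0.055 ] [0.6358 0.0176 0.055 ]
wheel [ 0.5484 -0.1774  0.102 ] [ 0.5524 -0.1751  0.102 ]
handle [ 0.4942 -0.1704  0.125 ] 
grip [0.5183 0.0241 0.133 ] 
grip [([np.int32(8), np.int32(0), np.int32(12), np.int32(28), np.int32(194)], array([330.6, 235.3]))]
handle [([np.int32(6), np.int32(6), np.int32(16), np.int32(11), np.int32(146)], array([449.2, 247.1]))]
```

View pics/crop.png

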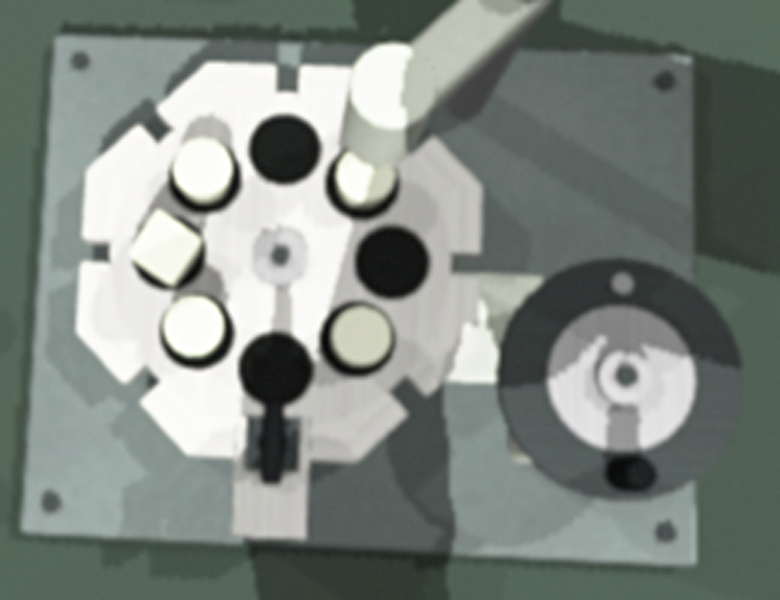

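```bash
python3 - <<'E'
from h import *; from station import *
d,t,M=togo(state(),[.517,.0245,.23],-.065); print(d.round(1),t,M.round(3))
E
```

```text
[ 507.6 -473.9    1.4] 0.307842936683997 [[ 0.971  0.24  -0.   ]
 [ 0.24  -0.971  0.002]
 [ 0.    -0.002 -1.   ]]
```

```bash
python3 -m handwheel '[[25,-24,0,0,0,0.03,0.6],[50,-48,0,0,0,0.06,0.6],[76,-71,0,0,0,0.09,0.6],[102,-95,0,0,0,0.12,0.6],[127,-118,0,0,0,0.15,0.6],[152,-142,0,0,0,0.18,0.6],[178,-166,0,0,0,0.21,0.6],[203,-190,0,0,0,0.24,0.6],[228,-213,0,0,0,0.28,0.6],[254,-237,0,0,0,0.308,0.6]]' 30; python3 - <<'E'
from h import *; from station import *
d,t,M=togo(state(),[.517,.0245,.23],-.065); print(d.round(1),t,state()["q"])
E
```

```text
time: 0.93
eef_pos: [0.3282, -0.2654, 0.231]
orientation: [-3.14, 0.106, 0.0]
contact_force: [1.1, 0.4, -0.9]
opening: 0.602
gripper_force: 0.0
[ 168.8 -302.     1. ] -0.002620903303866662 [-9.68077709e-01 -2.59419685e-01  1.99932118e+00 -1.02069391e-05
  1.40191015e+00  6.70341226e-01]
```

```bash
python3 -m handwheel '[[19,-34,0,0,0,0,0.6],[38,-68,0,0,0,0,0.6],[56,-101,0,0,0,0,0.6],[75,-134,0,0,0,0,0.6],[94,-168,0,0,0,0,0.6],[113,-201,0,0,0,0,0.6],[131,-235,0,0,0,0,0.6],[150,-268,0,0,0,0,0.6],[169,-302,0,0,0,0,0.6],[169,-302,0,0,0,0,0.6]]'; python3 - <<'E'
from h import *; from station import *
s=state();d,t,M=togo(s,[.517,.0245,.23],-.065); print(d.round(1),t,s["q"])
c=camera_info("wrist"); cv2.imwrite("pics/w1.png",get_image("wrist")[:,:,::-1]); print(c)
A=(.634,.017)
for p in ((-117,0,136),(-117,0,94)): print(proj(c,mach(A,-.065,p[0]/1e3,p[1]/1e3,p[2]/1e3)))
E
```

```text
time: 1.77
eef_pos: [0.5178, 0.0286, 0.2306]
orientation: [-3.137, 0.093, -0.0]
contact_force: [-1.5, 0.5, -0.1]
opening: 0.598
gripper_force: 0.0
[-0.5  4.2  0.6] 0.005511404488721894 [-0.17972646  0.01165628  1.75464919  0.00276068  1.37557472  1.4500226 ]
{'camera_matrix': array([[315.54443517,   0.        , 316.03943795],
       [  0.        , 315.54443517, 195.40123572],
       [  0.        ,   0.        ,   1.        ]]), 'xyz': array([0.59511029, 0.02323851, 0.37255163]), 'rotation': array([ 1.99848363, -2.11956791, -0.33263602])}
[320.93951918 198.21652429]
[320.38110558 183.88768157]
```

View pics/w1.png

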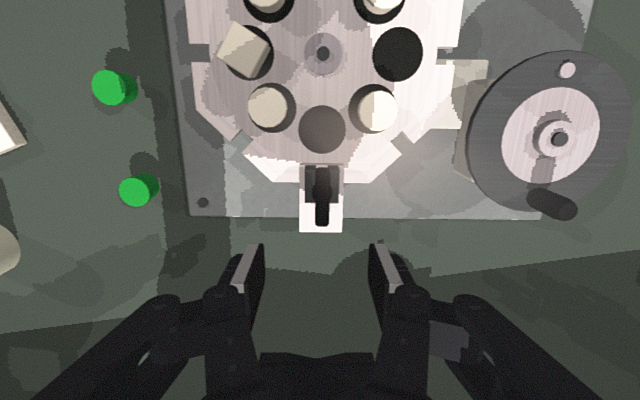

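The wrist view shows the wing at about (322,172)–(322,226), the carousel hub at (323,53), the wheel hub at (559,138) and the handle with its top at about (566,210). I'll check these against the machine model.

```bash
python3 - <<'E'
from h import *; from station import *
c=camera_info("wrist"); A=(.634,.017)
for n,p in dict(far=(-94,0,136),near=(-140,0,136),car=(0,0,55),wheel=(-70,-200,102),handle=(-125,-200,133),handlebot=(-125,-200,92)).items(): print(n,proj(c,mach(A,-.065,*[v/1e3 for v in p])).round(1))
for n,px,z in (("car",(323,53),.055),("wheel",(559,138),.102),("grip near",(322,227),.136)): print(n,onplane(c,px,z).round(4))
im=cv2.imread("pics/w1.png").max(2)
for n,(x0,y0,x1,y1) in dict(grip=(300,160,345,235),handle=(520,180,585,225)).items():
    m=(im[y0:y1,x0:x1]<50).astype('uint8'); k,l,st,ce=cv2.connectedComponentsWithStats(m)
    print(n,[(st[i].tolist(),(ce[i]+[x0,y0]).round(1)) for i in range(1,k) if st[i][4]>30])
print(state()["eef_pos"])
E
```

```text
far [317.7 168.3]
near [317.3 223.8]
car [318.   48.5]
wheel [554.2 132.7]
handle [565.8 206.4]
handlebot [532.5 191.4]
car [0.6299 0.0126 0.055 ]
wheel [ 0.5464 -0.1828  0.102 ]
grip near [0.4913 0.0224 0.136 ]
grip [([12, 22, 20, 44, 572], array([321. , 203.4]))]
handle []
[0.51661298 0.026148   0.23052155]
```

```bash
python3 -m handwheel '[[-1.5,2,15,0,0,0,0.6],[-1.5,2,30,0,0,0,0.6],[-1.5,2,45,0,0,0,0.6],[-1.5,2,60,0,0,0,0.6],[-1.5,2,75,0,0,0,0.6],[-1.5,2,90,0,0,0,0.6],[-1.5,2,105,0,0,0,0.6],[-1.5,2,115,0,0,0,0.6],[-1.5,2,124,0,0,0,0.6],[-1.5,2,124,0,0,0,0.6]]'
python3 - <<'E'
from h import *; from station import *
s=state();d,t,M=togo(s,[.5152,.0241,.106],-.065); print(d.round(1),t)
c=camera_info("wrist"); cv2.imwrite("pics/w2.png",get_image("wrist")[:,:,::-1])
A=(.632,.0165)
for n,p in dict(far=(-94,0,136),near=(-140,0,136),car=(0,0,55),wheel=(-70,-200,102)).items(): print(n,proj(c,mach(A,-.065,*[v/1e3 for v in p])).round(1))
E
```

```text
time: 2.65
eef_pos: [0.5129, 0.0212, 0.1054]
orientation: [-3.139, 0.104, 0.006]
contact_force: [0.0, 0.9, -0.1]
opening: 0.599
gripper_force: 0.0
[ 2.1 -3.1 -0.6] -0.0009389858217243585
far [306.9 237.3]
near [308.  334.5]
car [309.4  13.3]
wheel [738.4 158.4]
```

View pics/w2.png

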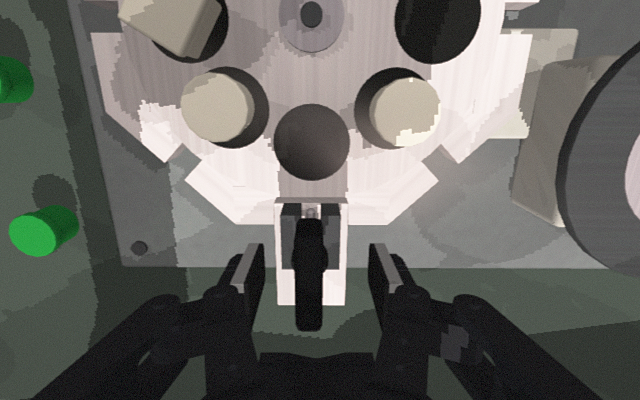

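The wing lies at (309,220–331), fingers centred at about column 316, so a 3 mm correction is needed. Then I grip.

```bash
python3 -m handwheel '[[2,-2.5,0,0,0,0,0.6],[2,-2.5,0,0,0,0,0.6],[2,-2.5,0,0,0,0,0.4],[2,-2.5,0,0,0,0,0.2],[2,-2.5,0,0,0,0,0],[2,-2.5,0,0,0,0,0],[2,-2.5,0,0,0,0,0],[2,-2.5,0,0,0,0,0],[2,-2.5,0,0,0,0,0],[2,-2.5,0,0,0,0,0]]' 40
```

```text
time: 3.53
eef_pos: [0.5171, 0.024, 0.1079]
orientation: [-3.139, 0.102, -0.002]
contact_force: [-1.2, 2.7, 5.0]
opening: 0.171
gripper_force: 39.1
```

```bash
python3 -m handwheel '[[0,0,-4,0,0,0,0],[0,0,-9,0,0,0,0],[0,0,-13,0,0,0,0],[0,0,-16.5,0,0,0,0],[0,0,-16.5,0,0,0,0],[0,0,-16.5,0,0,0,0],[0,0,-16.5,0,0,-0.1,0],[0,0,-16.5,0,0,-0.2,0],[0,0,-16.5,0,0,-0.3,0],[0,0,-16.5,0,0,-0.4,0]]'
python3 -m handwheel '[[0,0,0,0,0,-0.1,0],[0,0,0,0,0,-0.2,0],[0,0,0,0,0,-0.3,0],[0,0,0,0,0,-0.4,0],[0,0,0,0,0,-0.5,0],[0,0,0,0,0,-0.55,0],[0,0,0,0,0,-0.55,0],[0,0,1,0,0,-0.55,0],[0,0,2,0,0,-0.55,0],[0,0,2,0,0,-0.55,0]]'
```

```text
time: 4.37
eef_pos: [0.5165, 0.0246, 0.1229]
orientation: [-3.095, -0.53, -0.001]
contact_force: [5.6, 5.5, -7.6]
opening: 0.17
gripper_force: 39.1
time: 5.2
eef_pos: [0.5162, 0.0254, 0.1214]
orientation: [-2.836, -1.343, -0.001]
contact_force: [2.0, 7.7, -1.4]
opening: 0.177
gripper_force: 39.6
```

```bash
python3 -m handwheel '[[0,0,0,0,0,0,0.2],[0,0,0,0,0,0,0.4],[0,0,0,0,0,0,0.6],[0,0,0,0,0,0,0.6],[0,0,-15,0,0,0,0.6],[0,0,-35,0,0,0,0.6],[0,0,-60,0,0,0,0.6],[0,0,-90,0,0,0,0.6],[0,0,-90,0,0,0,0.6],[0,0,-90,0,0,0,0.6]]'
python3 - <<'E'
from h import *; from station import *
s=state();
c=camera_info("wrist"); cv2.imwrite("pics/w3.png",get_image("wrist")[:,:,::-1])
A=(.632,.0165)
d,t,M=togo(s,mach(A,-.065,-.125,-.2,.21),-.065); print(d.round(1),t,M.round(3).tolist(),s['q'])
for n,p in dict(plung=(-117,0,149),car=(0,0,55),wheel=(-70,-200,102)).items(): print(n,proj(c,mach(A,-.065,*[v/1e3 for v in p])).round(1))
E
```

```text
time: 6.03
eef_pos: [0.518, 0.0232, 0.2141]
orientation: [2.836, 1.343, 0.005]
contact_force: [0.5, 0.0, -0.4]
opening: 0.597
gripper_force: 0.0
[-168.3  107.2    4.2] 0.9495470743493901 [[0.634, 0.774, 0.004], [0.774, -0.634, -0.001], [0.002, 0.004, -1.0]] [-1.88315533e-01  2.15801263e-02  1.77795877e+00 -5.79807592e-04
  1.33746361e+00  4.98062839e-01]
plung [311.8 212.2]
car [415.8 106.7]
wheel [471.5 325.1]
```

View pics/w3.png

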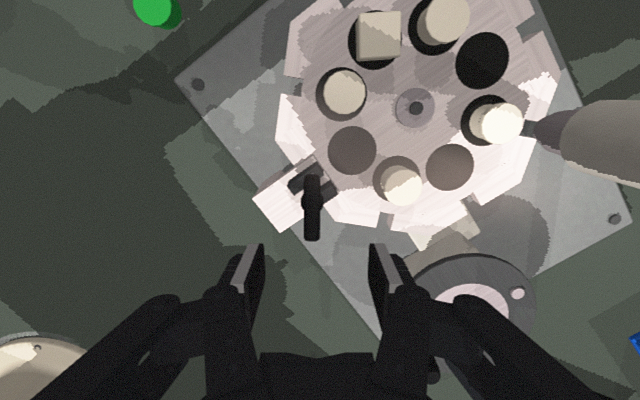

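The plunger wing stays out, twisted about 0.95 rad, at (312,205). Next the handle.

```bash
python3 -m handwheel '[[-19,12,0,0,0,0.1,0.6],[-37,24,0,0,0,0.2,0.6],[-56,36,0,0,0,0.3,0.6],[-75,48,0,0,0,0.4,0.6],[-94,60,0,0,0,0.5,0.6],[-112,71,0,0,0,0.6,0.6],[-131,83,0,0,0,0.7,0.6],[-150,95,0,0,0,0.8,0.6],[-168,107,0,0,0,0.9,0.6],[-168,107,0,0,0,0.95,0.6]]'
python3 -m handwheel '[[0,0,0,0,0,0,0.6],[0,0,0,0,0,0,0.6],[0,0,5,0,0,0,0.6],[0,0,15,0,0,0,0.6],[0,0,25,0,0,0,0.6],[0,0,35,0,0,0,0.6],[0,0,45,0,0,0,0.6],[0,0,45,0,0,0,0.6],[0,0,45,0,0,0,0.6],[0,0,45,0,0,0,0.6]]'
python3 - <<'E'
from h import *; from station import *
s=state();
c=camera_info("wrist"); cv2.imwrite("pics/w4.png",get_image("wrist")[:,:,::-1])
A=(.632,.0165)
d,t,M=togo(s,mach(A,-.065,-.125,-.2,.105),-.065); print(d.round(1),t,M.round(3).tolist(),s['q'])
for n,p in dict(htop=(-125,-200,133),hbot=(-125,-200,92),wheel=(-70,-200,102)).items(): print(n,proj(c,mach(A,-.065,*[v/1e3 for v in p])).round(1))
E
```

```text
time: 6.92
eef_pos: [0.4915, -0.177, 0.2099]
orientation: [3.139, -0.115, -0.005]
contact_force: [-0.5, -0.3, 0.6]
opening: 0.599
gripper_force: 0.0
time: 7.75
eef_pos: [0.4932, -0.1741, 0.167]
orientation: [3.14, -0.102, 0.001]
contact_force: [-0.0, 0.7, 0.3]
opening: 0.601
gripper_force: 0.0
[ 1.1  0.8 62. ] -9.766870569904995e-05 [[0.998, -0.065, 0.0], [-0.065, -0.998, -0.0], [0.0, 0.0, -1.0]] [-5.70585306e-01  8.27592145e-02  1.81098239e+00  1.32484129e-05
  1.24745163e+00  1.06530445e+00]
htop [316.7 227.3]
hbot [316.6 204.8]
wheel [316.7 129.5]
```

View pics/w4.png

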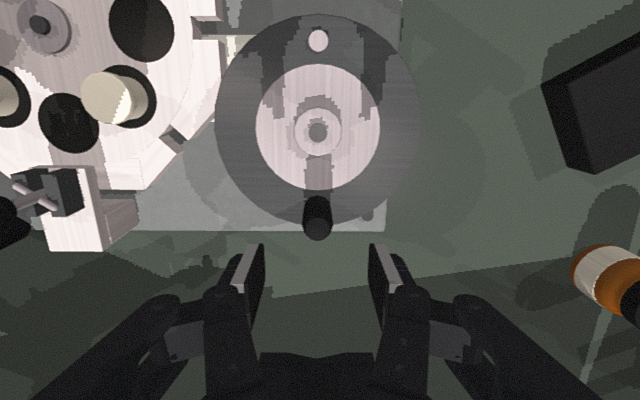

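The hub is at (318,131) and the handle top at (317,228), both within 2 px of the model. Descend and pinch.

```bash
python3 -m handwheel '[[1,0.5,15,0,0,0,0.6],[1,0.5,30,0,0,0,0.6],[1,0.5,45,0,0,0,0.6],[1,0.5,60,0,0,0,0.6],[1,0.5,60,0,0,0,0.6],[1,0.5,60,0,0,0,0.3],[1,0.5,60,0,0,0,0.1],[1,0.5,60,0,0,0,0],[1,0.5,60,0,0,0,0],[1,0.5,60,0,0,0,0]]' 20
python3 - <<'E'
import numpy as np
# clockwise from angle 180: tool x=mach x, tool y=-mach y ; handle shift relative to start
a=np.arange(0,31)*12
t=np.radians(180-a); print([(int(k),round(55*np.cos(u)+55,1),round(-55*np.sin(u),1)) for k,u in zip(a,t)])
E
```

```text
time: 8.63
eef_pos: [0.495, -0.1751, 0.1084]
orientation: [3.139, -0.102, 0.004]
contact_force: [-1.3, -0.0, 6.4]
opening: 0.222
gripper_force: 19.9
[(0, np.float64(0.0), np.float64(-0.0)), (12, np.float64(1.2), np.float64(-11.4)), (24, np.float64(4.8), np.float64(-22.4)), (36, np.float64(10.5), np.float64(-32.3)), (48, np.float64(18.2), np.float64(-40.9)), (60, np.float64(27.5), np.float64(-47.6)), (72, np.float64(38.0), np.float64(-52.3)), (84, np.float64(49.3), np.float64(-54.7)), (96, np.float64(60.7), np.float64(-54.7)), (108, np.float64(72.0), np.float64(-52.3)), (120, np.float64(82.5), np.float64(-47.6)), (132, np.float64(91.8), np.float64(-40.9)), (144, np.float64(99.5), np.float64(-32.3)), (156, np.float64(105.2), np.float64(-22.4)), (168, np.float64(108.8), np.float64(-11.4)), (180, np.float64(110.0), np.float64(-0.0)), (192, np.float64(108.8), np.float64(11.4)), (204, np.float64(105.2), np.float64(22.4)), (216, np.float64(99.5), np.float64(32.3)), (228, np.float64(91.8), np.float64(40.9)), (240, np.float64(82.5), np.float64(47.6)), (252, np.float64(72.0), np.float64(52.3)), (264, np.float64(60.7), np.float64(54.7)), (276, np.float64(49.3), np.float64(54.7)), (288, np.float64(38.0), np.float64(52.3)), (300, np.float64(27.5), np.float64(47.6)), (312, np.float64(18.2), np.float64(40.9)), (324, np.float64(10.5), np.float64(32.3)), (336, np.float64(4.8), np.float64(22.4)), (348, np.float64(1.2), np.float64(11.4)), (360, np.float64(0.0), np.float64(0.0))]
```

```bash
python3 -m handwheel '[[1.2,-11.4,0,0,0,0,0],[4.8,-22.4,0,0,0,0,0],[10.5,-32.3,0,0,0,0,0],[18.2,-40.9,0,0,0,0,0],[27.5,-47.6,0,0,0,0,0],[38,-52.3,0,0,0,0,0],[49.3,-54.7,0,0,0,0,0],[60.7,-54.7,0,0,0,0,0],[72,-52.3,0,0,0,0,0],[82.5,-47.6,0,0,0,0,0]]'; python3 - <<'E'
from h import *; from station import *
print(togo(state(),mach((.632,.0165),-.065,-.07+.055*np.cos(np.pi/3),-.2+.055*np.sin(np.pi/3),.107),-.065)[0].round(1))
E
```

```text
time: 9.47
eef_pos: [0.5803, -0.1327, 0.1084]
orientation: [3.139, -0.101, 0.001]
contact_force: [-5.2, -1.5, 8.5]
opening: 0.223
gripper_force: 20.4
[-0.6  0.2  1.4]
```

Tracking well. Next, the rest of the turn.

```bash
python3 -m handwheel '[[9.3,6.7,0,0,0,0,0],[17,15.3,0,0,0,0,0],[22.7,25.2,0,0,0,0,0],[26.3,36.2,0,0,0,0,0],[27.5,47.6,0,0,0,0,0],[26.3,59,0,0,0,0,0],[22.7,70,0,0,0,0,0],[17,79.9,0,0,0,0,0],[9.3,88.5,0,0,0,0,0],[0,95.2,0,0,0,0,0]]'
python3 -m handwheel '[[-10.5,4.7,0,0,0,0,0],[-21.8,7.1,0,0,0,0,0],[-33.2,7.1,0,0,0,0,0],[-44.5,4.7,0,0,0,0,0],[-55,0,0,0,0,0,0],[-64.3,-6.7,0,0,0,0,0],[-72,-15.3,0,0,0,0,0],[-77.7,-25.2,0,0,0,0,0],[-81.3,-36.2,0,0,0,0,0],[-82.5,-47.6,0,0,0,0,0]]'; python3 - <<'E'
from station import *; import cv2
cv2.imwrite("pics/t5.png",cv2.resize(get_image("top")[90:290,240:500,::-1],None,fx=3,fy=3))
E
```

```text
time: 10.3
eef_pos: [0.5745, -0.2279, 0.1084]
orientation: [3.139, -0.102, 0.006]
contact_force: [2.1, 3.9, 6.5]
opening: 0.224
gripper_force: 20.3
time: 11.13
eef_pos: [0.4948, -0.1752, 0.1084]
orientation: [3.137, -0.103, 0.005]
contact_force: [4.3, -3.0, 5.8]
opening: 0.22
gripper_force: 20.2
```

View pics/t5.png

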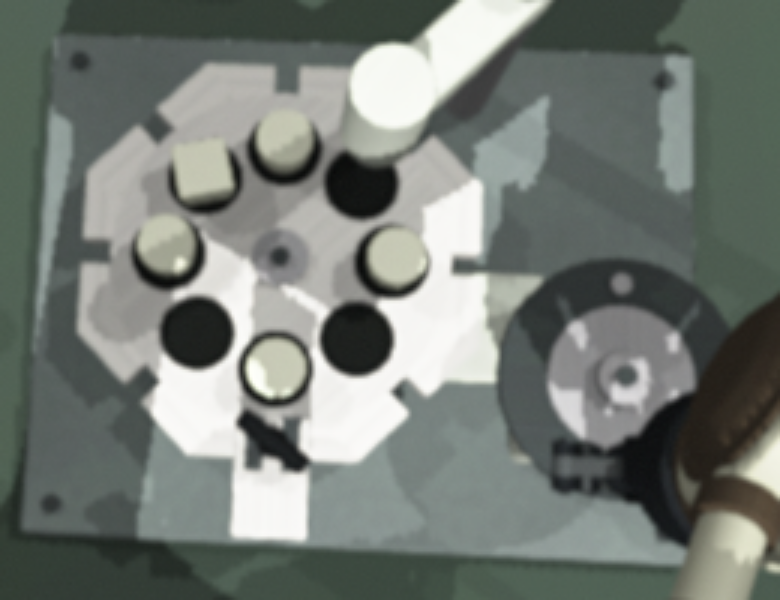

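The carousel has moved exactly one place clockwise: the box is now at the 45° place (crop 203,170) and the plunger is still out. Two more turns.

```bash
python3 -m handwheel '[[1.2,-11.4,0,0,0,0,0],[4.8,-22.4,0,0,0,0,0],[10.5,-32.3,0,0,0,0,0],[18.2,-40.9,0,0,0,0,0],[27.5,-47.6,0,0,0,0,0],[38,-52.3,0,0,0,0,0],[49.3,-54.7,0,0,0,0,0],[60.7,-54.7,0,0,0,0,0],[72,-52.3,0,0,0,0,0],[82.5,-47.6,0,0,0,0,0]]'
python3 -m handwheel '[[9.3,6.7,0,0,0,0,0],[17,15.3,0,0,0,0,0],[22.7,25.2,0,0,0,0,0],[26.3,36.2,0,0,0,0,0],[27.5,47.6,0,0,0,0,0],[26.3,59,0,0,0,0,0],[22.7,70,0,0,0,0,0],[17,79.9,0,0,0,0,0],[9.3,88.5,0,0,0,0,0],[0,95.2,0,0,0,0,0]]'
python3 -m handwheel '[[-10.5,4.7,0,0,0,0,0],[-21.8,7.1,0,0,0,0,0],[-33.2,7.1,0,0,0,0,0],[-44.5,4.7,0,0,0,0,0],[-55,0,0,0,0,0,0],[-64.3,-6.7,0,0,0,0,0],[-72,-15.3,0,0,0,0,0],[-77.7,-25.2,0,0,0,0,0],[-81.3,-36.2,0,0,0,0,0],[-82.5,-47.6,0,0,0,0,0]]'
python3 -m handwheel '[[1.2,-11.4,0,0,0,0,0],[4.8,-22.4,0,0,0,0,0],[10.5,-32.3,0,0,0,0,0],[18.2,-40.9,0,0,0,0,0],[27.5,-47.6,0,0,0,0,0],[38,-52.3,0,0,0,0,0],[49.3,-54.7,0,0,0,0,0],[60.7,-54.7,0,0,0,0,0],[72,-52.3,0,0,0,0,0],[82.5,-47.6,0,0,0,0,0]]'
python3 -m handwheel '[[9.3,6.7,0,0,0,0,0],[17,15.3,0,0,0,0,0],[22.7,25.2,0,0,0,0,0],[26.3,36.2,0,0,0,0,0],[27.5,47.6,0,0,0,0,0],[26.3,59,0,0,0,0,0],[22.7,70,0,0,0,0,0],[17,79.9,0,0,0,0,0],[9.3,88.5,0,0,0,0,0],[0,95.2,0,0,0,0,0]]'
python3 -m handwheel '[[-10.5,4.7,0,0,0,0,0],[-21.8,7.1,0,0,0,0,0],[-33.2,7.1,0,0,0,0,0],[-44.5,4.7,0,0,0,0,0],[-55,0,0,0,0,0,0],[-64.3,-6.7,0,0,0,0,0],[-72,-15.3,0,0,0,0,0],[-77.7,-25.2,0,0,0,0,0],[-81.3,-36.2,0,0,0,0,0],[-82.5,-47.6,0,0,0,0,0]]'
```

```text
time: 12.02
eef_pos: [0.5798, -0.1323, 0.1083]
orientation: [3.139, -0.1, -0.001]
contact_force: [-6.4, -1.5, 12.2]
opening: 0.219
gripper_force: 20.9
time: 12.85
eef_pos: [0.5747, -0.2278, 0.1084]
orientation: [3.139, -0.102, 0.006]
contact_force: [3.8, 1.4, 8.0]
opening: 0.227
gripper_force: 20.6
time: 13.68
eef_pos: [0.4948, -0.1752, 0.1084]
orientation: [3.137, -0.103, 0.005]
contact_force: [3.5, -4.1, 5.4]
opening: 0.226
gripper_force: 20.4
time: 14.52
eef_pos: [0.5798, -0.1324, 0.1084]
orientation: [3.139, -0.101, -0.001]
contact_force: [-4.4, -1.7, 12.2]
opening: 0.226
gripper_force: 20.9
time: 15.35
eef_pos: [0.5747, -0.2277, 0.1084]
orientation: [3.139, -0.102, 0.006]
contact_force: [2.2, 2.1, 6.8]
opening: 0.226
gripper_force: 20.6
time: 16.18
eef_pos: [0.4948, -0.1751, 0.1084]
orientation: [3.137, -0.102, 0.005]
contact_force: [3.8, -3.2, 5.6]
opening: 0.22
gripper_force: 20.4
```

```bash
python3 -m handwheel '[[0,0,0,0,0,0,0],[0,0,0,0,0,0,0.3],[0,0,0,0,0,0,0.5],[0,0,0,0,0,0,0.6],[0,0,0,0,0,0,0.6],[0,0,-20,0,0,0,0.6],[0,0,-45,0,0,0,0.6],[0,0,-75,0,0,0,0.6],[0,0,-100,0,0,0,0.6],[0,0,-100,0,0,0,0.6]]'
python3 - <<'E'
from h import *; from station import *
s=state(); d,t,M=togo(s,[.5165,.0245,.21],-.065+.95); print(d.round(1),t)
cv2.imwrite("pics/t6.png",cv2.resize(get_image("top")[90:290,240:500,::-1],None,fx=3,fy=3))
E
```

```text
time: 17.02
eef_pos: [0.4965, -0.1763, 0.2125]
orientation: [3.135, -0.103, 0.013]
contact_force: [1.0, -0.4, -0.0]
opening: 0.605
gripper_force: 0.0
[   6.8 -201.7    1.6] -0.9505269568290995
```

View pics/t6.png

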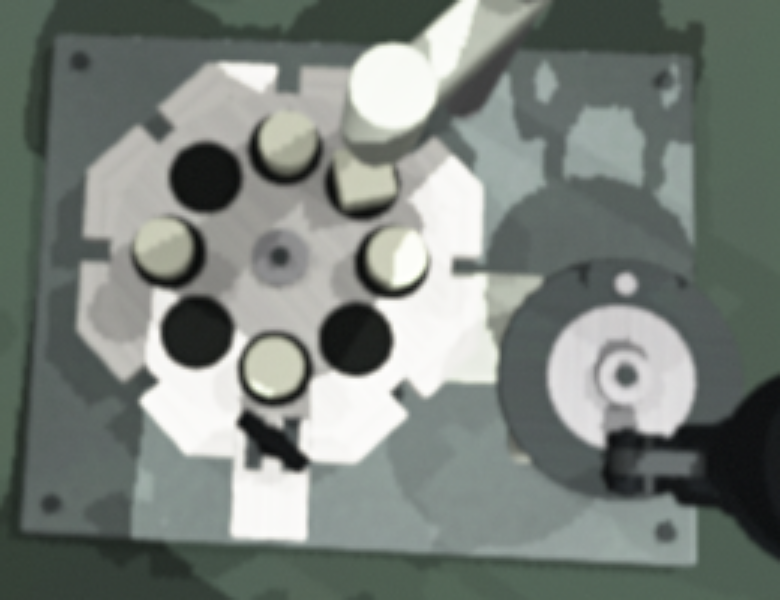

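The box is now under the lens (crop 362,180) and the plunger is still out at (272,442). Return to the wing.

```bash
python3 -m handwheel '[[1,-22,0,0,0,-0.1,0.6],[2,-45,0,0,0,-0.2,0.6],[2,-68,0,0,0,-0.3,0.6],[3,-90,0,0,0,-0.4,0.6],[4,-113,0,0,0,-0.5,0.6],[5,-135,0,0,0,-0.6,0.6],[5,-158,0,0,0,-0.7,0.6],[6,-180,0,0,0,-0.8,0.6],[7,-201.5,0,0,0,-0.9,0.6],[7,-201.5,0,0,0,-0.95,0.6]]'
python3 -m handwheel '[[0,0,0,0,0,0,0.6],[0,0,0,0,0,0,0.6],[0,0,5,0,0,0,0.6],[0,0,10,0,0,0,0.6],[0,0,15,0,0,0,0.6],[0,0,20,0,0,0,0.6],[0,0,20,0,0,0,0.6],[0,0,20,0,0,0,0.6],[0,0,20,0,0,0,0.6],[0,0,20,0,0,0,0.6]]'
python3 - <<'E'
from h import *; from station import *
s=state(); d,t,M=togo(s,[.5165,.0245,.1215],-.065+.95); print(d.round(1),t)
E
```

```text
time: 17.9
eef_pos: [0.5129, 0.0294, 0.2047]
orientation: [-2.831, -1.354, 0.004]
contact_force: [0.3, 0.5, 0.4]
opening: 0.604
gripper_force: 0.0
time: 18.73
eef_pos: [0.5144, 0.026, 0.1872]
orientation: [2.839, 1.345, 0.001]
contact_force: [0.2, -0.3, -0.3]
opening: 0.598
gripper_force: 0.0
[ 0.2  2.6 65.7] -0.00029825427693097595
```

```bash
python3 -m handwheel '[[0,2.5,15,0,0,0,0.6],[0,2.5,30,0,0,0,0.6],[0,2.5,45,0,0,0,0.6],[0,2.5,58,0,0,0,0.6],[0,2.5,66,0,0,0,0.6],[0,2.5,66,0,0,0,0.6],[0,2.5,66,0,0,0,0.3],[0,2.5,66,0,0,0,0],[0,2.5,66,0,0,0,0],[0,2.5,66,0,0,0,0]]' 40
python3 -m handwheel '[[0,0,0,0,0,0,0],[0,0,-1.5,0,0,0,0],[0,0,-2.5,0,0,0,0],[0,0,-2.5,0,0,0.1,0],[0,0,-2.5,0,0,0.2,0],[0,0,-2.5,0,0,0.3,0],[0,0,-2.5,0,0,0.4,0],[0,0,-2.5,0,0,0.5,0],[0,0,-2.5,0,0,0.6,0],[0,0,-2.5,0,0,0.7,0]]'
python3 -m handwheel '[[0,0,0,0,0,0.1,0],[0,0,0,0,0,0.2,0],[0,0,0,0,0,0.26,0],[0,0,0,0,0,0.26,0],[0,0,4,0,0,0.26,0],[0,0,8,0,0,0.26,0],[0,0,12,0,0,0.26,0],[0,0,15,0,0,0.26,0],[0,0,15,0,0,0.26,0],[0,0,15,0,0,0.26,0]]'
```

```text
time: 19.57
eef_pos: [0.5161, 0.0251, 0.1221]
orientation: [-2.838, -1.345, -0.001]
contact_force: [-4.5, 2.6, 6.1]
opening: 0.175
gripper_force: 38.9
time: 20.4
eef_pos: [0.5161, 0.0245, 0.1227]
orientation: [3.129, 0.282, 0.001]
contact_force: [3.2, 1.1, -6.6]
opening: 0.174
gripper_force: 39.1
time: 21.23
eef_pos: [0.5164, 0.0242, 0.109]
orientation: [3.139, -0.117, 0.001]
contact_force: [-1.2, -1.5, 2.3]
opening: 0.175
gripper_force: 40.1
```

```bash
python3 -m handwheel '[[0,0,1,0,0,0,0],[0,0,1,0,0,0,0.2],[0,0,1,0,0,0,0.4],[0,0,1,0,0,0,0.6],[0,0,1,0,0,0,0.6],[0,0,-15,0,0,0,0.6],[0,0,-35,0,0,0,0.6],[0,0,-65,0,0,0,0.6],[0,0,-100,0,0,0,0.6],[0,0,-120,0,0,0,0.6]]'
python3 -m handwheel '[[-10,0,0,0,0,0,0.6],[-20,0,0,0,0,0,0.6],[-30,0,0,0,0,0,0.6],[-30,0,0,0,0,0,0.6],[-30,0,0,0,0,0,0.6],[-30,0,0,0,0,0,0.6],[-30,0,0,0,0,0,0.6],[-30,0,0,0,0,0,0.6],[-30,0,0,0,0,0,0.6],[-30,0,0,0,0,0,0.6]]'
python3 - <<'E'
from h import *; from station import *
c=camera_info("wrist"); a=get_image("wrist")[:,:,::-1]; b=get_image("scene")[:,:,::-1]
cv2.imwrite("pics/end.png",np.hstack([a[0:300,150:550],cv2.resize(b[110:335,130:430],(400,300))]))
for z in (.136,.150): print([proj(c,mach((.632,.0165),-.065,x,0,z)).round(1) for x in (-.094,-.14)])
E
```

```text
time: 22.07
eef_pos: [0.5172, 0.0244, 0.2319]
orientation: [3.139, -0.118, 0.007]
contact_force: [0.5, 0.1, 0.4]
opening: 0.597
gripper_force: 0.0
time: 22.9
eef_pos: [0.4863, 0.0267, 0.2282]
orientation: [-3.139, 0.118, 0.0]
contact_force: [-0.2, -0.8, -0.5]
opening: 0.6
gripper_force: 0.0
[array([315.7, 131.2]), array([316.3, 191.3])]
[array([315.7, 133.4]), array([316.4, 196.9])]
```

View pics/end.png

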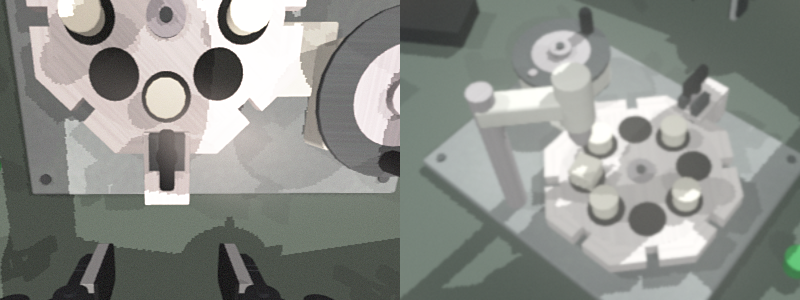

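The wing points along the machine's x with its near end at row 191, matching the home height, and the box is under the lens with all pots standing. I'm handing in.

```bash
python3 -c "
from station import *
print(sign_off())"
```

```text
the job is handed in; nothing more can be done
None
```

I handed the job in after about 23 s of robot time: three clockwise turns brought the square box under the camera and the plunger is back home; the final pictures show box and pots all standing, but sign-off returned no verdict.

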